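# Index the rivet wheel three clicks

## Task

Turn the bar knob of the rivet indexer (the clear round pocket wheel) three clicks clockwise as seen from above, so that its first loaded pocket stands at the steel pick-up notch, and let go of it there. Leave the round knob of the stop dial and the standing rivet set as they are.

Things in the scene. Friction and masses are not known exactly. Their poses are not given: they have to be found in the camera images.
- knob (a joint): Angle of the indexer's bar knob and clear pocket wheel, turning as one; 0 = home, grows clockwise from above. Clicks every 24 degrees (0.419 rad): three clicks = 1.257. Stops at -0.15 and 4.34. The detent resists up to 0.1 N m and draws the knob to the nearest click when let go. At home the pocket at the notch and the next two counter-clockwise are empty; the rest hold domed rivets.
- knob_grip (a point): On the knob's vertical axis, 64 mm above bench, turns with it: x along bar, y across, z up. Black bar 54 (x) x 14 mm (y), 44 to 80 mm high, over clear wheel (118 mm wide, rivet heads to 41 mm) on fixed round base. Steel pick-up notch on the robot's side, 36 mm high, out to 84 mm; at home the bar points at it. Clamp with red grip (100 mm tall) stands beyond, over 100 mm from this axis.
- dial_mark (a point): Bystander stop dial: point on the top rim of its round fluted black knob (50 mm diameter, top 71 mm above the bench), beside the light dot. The knob's vertical axis lies 24 mm along +x of this point's frame. Knob stands on a steel disc on a fixed square grey base, 100 x 100 x 22 mm. It turns easily.
- set_centre (a point): Centre (40 mm up) of the bystander steel rivet set, a loose stepped round rod 80 mm tall standing on a 28 mm flange, z up.

How it is judged:
By the outcome, as a careful person would: the job done as asked, in the order asked, and still so for the second after the job is handed in, with the robot touching nothing.
It also fails if it takes over 29 s, if anything falls off the work surface, if the arm or the gripper's body presses on something with over 40 N, if the wrist force passes 120 N, or if a joint passes its speed limit or range.

## Robot

A 6-joint arm with a two-finger parallel gripper is mounted at the origin on the work surface. World frame = base frame: x ahead of the robot, y to its left, z up, the work surface at z = 0. Lengths are in m, angles in rad, forces in N, time in s.
With the tool pointing down it reaches from about 0.4 to 0.925 m from the base axis. Payload 12.5 kg.
Tool frame: the origin (TCP) lies on the front face of the gripper's body, between the roots of the fingers; the fingertips stand 78 mm ahead of it and the grasp point (between the pads) lies 59 mm ahead of it (robot.tips_ahead is the x of the fingertips in the tool frame, in m); x points along the fingers, y is the direction in which the jaws open and shut, and the axes are right-handed (so a half turn about x gives the same grasp; the last joint's range is limited). The gripper opens to 95 mm and grips with 3 to 60 N. Pads are 20 mm wide; open, the fingers measure 119 mm over their backs; the gripper's body (75 mm by 180 mm) begins 59 mm behind the grasp point.
Start: joints at [1.164, 0.491, 1.559, -0, 1.092, -0.106], TCP at [0.185, 0.597, 0.292] pointing down, gripper open.
Joint ranges: [-3.1, 3.1], [-0.84, 2.19], [0.05, 2.79], [-1.13, 4.28], [0.06, 2.93], [-2.69, 2.69]. Speed limits (rad/s): [2.22, 2.22, 2.79, 3.14, 3.14, 3.14].

## Interface

Orientations are given as a 3x3 rotation matrix whose columns are the frame's x, y, z axes.
In Python, from plant import robot gives the robot as it stands.
- The arm moves only by the tool arm_command, never from a script. Its argument "motion" is a list that holds one entry, the list of rows, each a list of 7 numbers: the opening, from 0 (shut) to 1 (fully open), then the shift along the world's x, y, z in mm, then the turn, a rotation vector about the world's x, y, z in degrees. In form: [[[grip, dx, dy, dz, rx, ry, rz], ...]]. A call has 1 to 5 rows; each row is the pose to reach, as a shift and turn from the pose measured when the call began; what a row does not reach only later rows make up. A row lasts 1/8 s, in which the tool goes at most 62.5 mm and 10.7 degrees, less where a joint would pass 70% of its speed; a pose out of reach is approached as far as the arm can. A call with a gripper value outside its range is refused whole. The fingers move at their own pace and stop on an object; "force" is the grip in N (left out, the last holds). Time passes only in rows, so rows that repeat a pose let the fingers close. It gives the time, the measured TCP pose, the force and the opening at its end, in the units of the state.
- robot.read_state(): the state, without advancing time (a new reading comes with each control period).
- robot.snapshot(name): name is "scene" or "top" or "wrist"; returns the picture (400x640x3 uint8, red, green, blue); there is no depth.
- robot.get_calibration(name): a dict with "vertical_fov" (degrees; the focal length in pixels is half the picture's height over the tangent of half this angle, whatever the lens; pixels are square), "cx", "cy" (the principal point, pixels), "xyz" and "attitude" of the camera in the world. Camera axes: x right, y up, looking along -z (the intrinsics and any distortion apply to the point x, -y, -z); pixel columns grow to the right and rows downward; lengths in m; the calibration is good to about 2 mm. The wrist camera is an equidistant fisheye: a pixel r from the principal point sees the ray r / f radians off the axis. A picture is of the moment at which its call begins: read the wrist's pose just before it. get_calibration takes no time and is no camera call; for the wrist camera it gives the pose at the moment of the call.
- robot.hand_in(): hands the job in, once; it reports no verdict.
The state is a dict: "t": time; "qpos": joint angles; "qvel": joint speeds; "joint_torque": joint torques, N m; "position": TCP position; "eef_rot": TCP orientation; "wrist_force": force on the tool from outside, world axes, zero at the start; "wrist_torque": the same for the moment, N m; "finger_gap": opening from 0.0 (shut) to 1.0 (fully open).
Only numpy, scipy, OpenCV 4.12 (cv2) and the standard library are available. Lean on these libraries where they do the work, as an engineer would, in place of code of your own. Each camera call takes 0.05 s, during which the arm holds its last target.

## Working session

There is one attempt and no reset: what is moved stays moved. The work goes in short steps, Python scripts to look and compute and a tool call to move; the robot and the scene stay as the last step left them, time stands still between calls to the robot, and variables do not carry over. Pictures are saved under pics/ and viewed, and the job is handed in when it is done.

Besides the shell and the picture viewer there is one more tool, called after "Call:" in YAML: its name, and indented under it one key for each argument. arm_command: Moves the arm, as the interface text tells. Its arguments: {"type":"object","properties":{"motion":{"type":"array","items":{"type":"array","items":{"type":"array","items":{"type":"number"}}}},"force":{"type":"number"}},"required":["motion"]}

```bash
ls; mkdir -p pics; python3 - <<'E'
from plant import robot
import cv2
for n in ["scene","top","wrist"]:
    c=robot.get_calibration(n); print(n,c)
    cv2.imwrite(f"pics/{n}0.png",cv2.cvtColor(robot.snapshot(n),cv2.COLOR_RGB2BGR))
print(robot.read_state())
E
```

```text
pics
scene {'vertical_fov': 57.65469604991712, 'cx': 315.31839183373074, 'cy': 194.40582757617446, 'xyz': array([ 1.13487959, -0.06714561,  0.44995906]), 'attitude': array([[ 0.14323527, -0.55874187,  0.81687892],
       [ 0.98940777,  0.10050617, -0.10474145],
       [-0.02357794,  0.82322903,  0.56721958]])}
top {'vertical_fov': 42.31903813068981, 'cx': 328.46447007514007, 'cy': 195.70733105342418, 'xyz': array([0.37264204, 0.01601223, 1.0354676 ]), 'attitude': array([[ 0.04279615,  0.97631413, -0.21208301],
       [-0.99905444,  0.04344773, -0.00158926],
       [ 0.00766291,  0.21195049,  0.97725036]])}
wrist {'vertical_fov': 65.70646984690485, 'cx': 319.7403641270818, 'cy': 197.6862255396565, 'xyz': array([0.12194475, 0.61705154, 0.38475296]), 'attitude': array([[ 0.29695525, -0.92800149, -0.22501293],
       [ 0.95489   ,  0.28818948,  0.07163736],
       [-0.00163322, -0.23613568,  0.97171872]])}
{'t': 0.15, 'qpos': array([ 1.16437285e+00,  4.91402681e-01,  1.55930593e+00,  6.16382836e-06,
        1.09169870e+00, -1.05613138e-01]), 'qvel': array([ 0.00047518, -0.00185954,  0.00023829, -0.00047227, -0.00012915,
       -0.00015994]), 'joint_torque': array([ 1.80671857e-03, -6.12891555e+01, -2.58279723e+01,  6.92583947e-02,
        4.73118341e-02, -7.18494994e-05]), 'position': array([0.18512447, 0.59683652, 0.29180862]), 'eef_rot': array([[-3.27082798e-04,  2.96296841e-01,  9.55095846e-01],
       [-7.46139808e-04,  9.55095559e-01, -2.96297007e-01],
       [-9.99999668e-01, -8.09548685e-04, -9.13164601e-05]]), 'wrist_force': array([ 0.16594839,  0.02112425, -0.99919749]), 'wrist_torque': array([-0.00162022, -0.01735122,  0.04290881]), 'finger_gap': 0.9974535306056425}
```

View pics/top0.png

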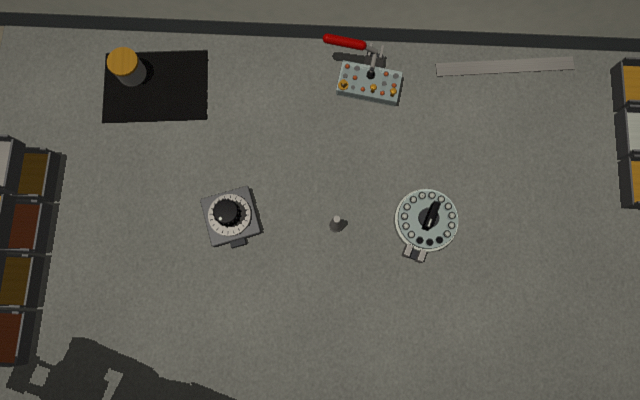

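View pics/scene0.png

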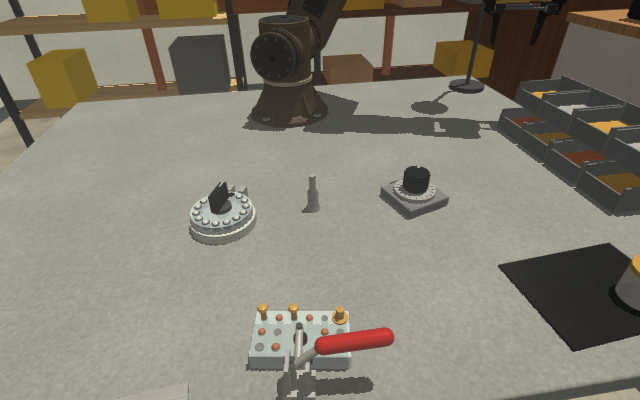

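View pics/wrist0.png

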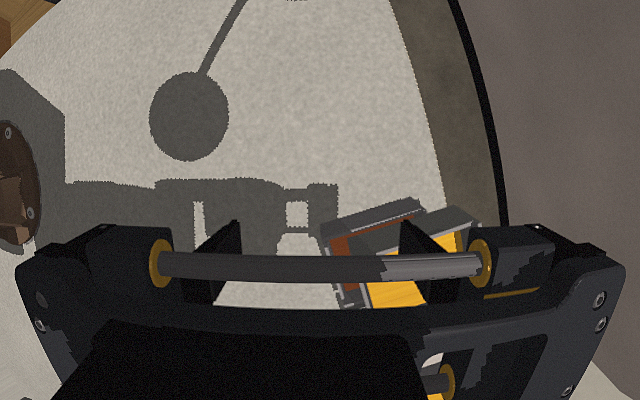

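The top view shows the indexer at about (427,220), with the notch at (415,253) and the empty pockets along the bottom. The dial is at (230,213), the rivet set at (337,222) and the clamp at (370,80). Next I'll measure the indexer.

```bash
cat > h.py <<'E'
import numpy as np, cv2
from plant import robot
def ray(n,u,v,c=None):
    c=c or robot.get_calibration(n)
    f=200/np.tan(np.radians(c["vertical_fov"])/2)
    x,y=(u-c["cx"])/f,(v-c["cy"])/f
    if n=="wrist":
        r=np.hypot(x,y); s=np.sin(r)/max(r,1e-9); d=np.array([x*s,-y*s,-np.cos(r)])
    else: d=np.array([x,-y,-1.])
    return c["xyz"],c["attitude"]@d
def onz(n,u,v,z,c=None):
    o,d=ray(n,u,v,c); return o+d*(z-o[2])/d[2]
def proj(n,p,c=None):
    c=c or robot.get_calibration(n)
    f=200/np.tan(np.radians(c["vertical_fov"])/2)
    q=c["attitude"].T@(np.asarray(p)-c["xyz"]); x,y,w=q[0],-q[1],-q[2]
    if n=="wrist":
        h=np.hypot(x,y); t=np.arctan2(h,w)/max(h,1e-9); x,y=x*t,y*t
    else: x,y=x/w,y/w
    return c["cx"]+f*x,c["cy"]+f*y
E
python3 - <<'E'
from h import *
im=cv2.imread("pics/top0.png")
cv2.imwrite("pics/topz.png",cv2.resize(im[175:275,375:485],None,fx=5.4,fy=5.4,interpolation=cv2.INTER_CUBIC))
im=cv2.imread("pics/scene0.png")
cv2.imwrite("pics/scz.png",cv2.resize(im[165:255,170:280],None,fx=6,fy=6,interpolation=cv2.INTER_CUBIC))
print(onz("top",427,220,.03),onz("scene",223,212,.03))
E
```

```text
[ 0.55047255 -0.17877673  0.03      ] [ 0.55763212 -0.17298155  0.03      ]
```

View pics/topz.png

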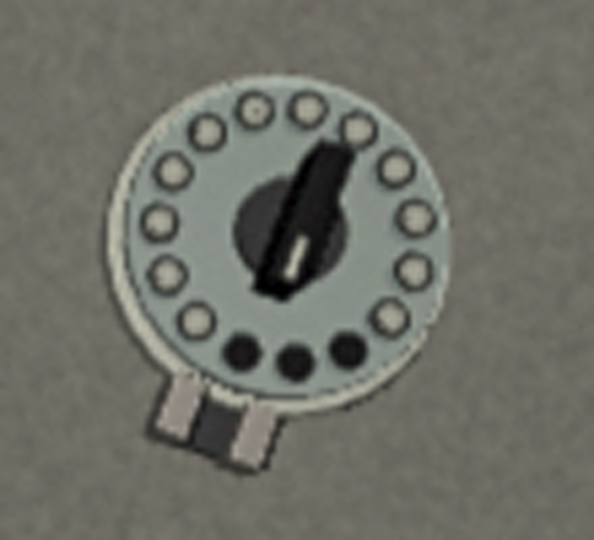

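View pics/scz.png

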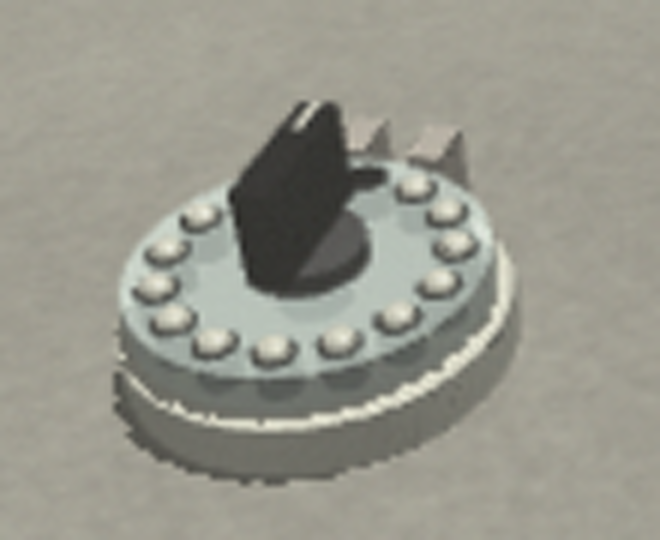

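```bash
python3 - <<'E'
from h import *
def Z(p): return (p[0]+.5)/5.4-.5+375,(p[1]+.5)/5.4-.5+175
piv=[(307,108),(358,129),(397,168),(416,217),(414,270),(390,317),(197,321),(167,273),(159,222),(173,171),(207,131),(256,109)]
P=np.array([onz("top",*Z(p),.039) for p in piv])[:,:2]
A=np.c_[2*P,np.ones(len(P))]; s=np.linalg.lstsq(A,(P**2).sum(1),rcond=None)[0]
c=s[:2]; print("centre",c,"r",np.sqrt(s[2]+c@c))
for p in [(242,352),(295,361),(348,350)]:
    q=onz("top",*Z(p),.037)[:2]-c; print("empty az",np.degrees(np.arctan2(q[1],q[0])),np.hypot(*q))
q=P-c; print("riv az",np.degrees(np.arctan2(q[:,1],q[:,0])).round(1))
for p in [(182,404),(254,436)]:
    print("notch block", onz("top",*Z(p),.036)[:2]-c)
n=(onz("top",*Z((182,404)),.036)+onz("top",*Z((254,436)),.036))[:2]/2-c
print("notch az",np.degrees(np.arctan2(n[1],n[0])),np.hypot(*n))
# bar top at z=.08: ends from corners
e1=onz("top",*Z((339,146)),.08)[:2]; e2=onz("top",*Z((272,292)),.08)[:2]
print("bar",e1,e2,(e1+e2)/2,np.hypot(*(e1-e2)),np.degrees(np.arctan2(*(e2-e1)[::-1])))
# scene check: rivets projections
im=cv2.imread("pics/scene0.png")
def S(p): return (p[0]+.5)/6-.5+170,(p[1]+.5)/6-.5+165
pv=[(415,187),(447,212),(457,244),(441,283),(398,318),(339,341),(274,350),(214,343),(172,320),(156,287),(167,250),(202,217)]
P=np.array([onz("scene",*S(p),.039) for p in pv])[:,:2]
A=np.c_[2*P,np.ones(len(P))]; s=np.linalg.lstsq(A,(P**2).sum(1),rcond=None)[0]
c=s[:2]; print("scene centre",c,"r",np.sqrt(s[2]+c@c))
# set, dial
print("set",onz("top",337,217,.08),"dial",onz("top",228,210,.071))
E
```

```text
centre [ 0.55361982 -0.17898089] r 0.047015478906935984
empty az 159.75200150962212 0.04691582381677838
empty az -176.4765030092669 0.04652413309639655
empty az -152.18860005259657 0.047053615742084054
riv az [  -8.2  -32.7  -57.1  -80.5 -104.5 -128.6  135.8  110.9   87.8   63.6
   39.4   14.8]
notch block [-0.06358609  0.03749734]
notch block [-0.07393202  0.01159348]
notch az 160.35460045475276 0.07300879557598425
bar [ 0.57770528 -0.18862411] [ 0.52503929 -0.16531952] [ 0.55137228 -0.17697182] 0.057591752286239334 156.13071785081513
scene centre [ 0.55474666 -0.17542402] r 0.04700128427801011
set [ 5.39880842e-01 -1.77236970e-04  8.00000000e-02] dial [0.54578393 0.20666536 0.071     ]
```

Both views give a 47 mm pocket radius. They put the centre at about (0.554, -0.177) and the bar azimuth at about 160°. I'll grasp with the jaw axis at azimuth 70°, and turning 72° clockwise keeps joint 6 in range. Now I'll cross over at the current height.

Call:
arm_command:
  motion:
    - [[1,40,-35,0,0,0,-0.6],[1,84,-74,0,0,0,-1.2],[1,128,-115,0,0,0,-1.8],[1,172,-156,0,0,0,-2.4],[1,216,-197,0,0,0,-2.8]]

```text
t: 0.78
position: [0.4023, 0.3984, 0.2918]
eef_rot: [[-0.0, 0.343, 0.939], [-0.001, 0.939, -0.343], [-1.0, -0.001, -0.0]]
wrist_force: [1.0, 0.6, 0.0]
finger_gap: 0.998
```

Call:
arm_command:
  motion:
    - [[1,30,-50,0,0,0,0],[1,55,-105,0,0,0,0],[1,75,-160,0,0,0,0],[1,90,-215,0,0,0,0],[1,100,-270,0,0,0,0]]

```text
t: 1.4
position: [0.5026, 0.1265, 0.2916]
eef_rot: [[-0.0, 0.343, 0.939], [-0.001, 0.939, -0.343], [-1.0, -0.001, -0.0]]
wrist_force: [0.4, -0.0, -0.7]
finger_gap: 1.001
```

Call:
arm_command:
  motion:
    - [[0.6,10,-58,0,0,0,0],[0.6,20,-118,0,0,0,0],[0.6,30,-178,0,0,0,0],[0.6,40,-238,0,0,0,0],[0.6,46,-275,0,0,0,0]]

```text
t: 2.02
position: [0.5486, -0.1512, 0.2914]
eef_rot: [[-0.001, 0.345, 0.939], [-0.001, 0.939, -0.345], [-1.0, -0.001, -0.0]]
wrist_force: [-0.0, 0.3, 0.5]
finger_gap: 0.607
```

Call:
arm_command:
  motion:
    - [[0.6,5,-29,0,0,0,0],[0.6,5,-29,-30,0,0,0],[0.6,5,-29,-70,0,0,0],[0.6,5,-29,-70,0,0,0]]

```text
t: 2.52
position: [0.5528, -0.18, 0.2192]
eef_rot: [[-0.005, 0.345, 0.939], [0.001, 0.939, -0.345], [-1.0, -0.001, -0.006]]
wrist_force: [-1.0, -0.3, -0.3]
finger_gap: 0.601
```

```bash
python3 - <<'E'
from h import *
s=robot.read_state(); print(s["position"],s["finger_gap"],s["qpos"])
cw=robot.get_calibration("wrist")
im=robot.snapshot("wrist")
cv2.imwrite("pics/w1.png",cv2.cvtColor(im,cv2.COLOR_RGB2BGR))
cv2.imwrite("pics/t1.png",cv2.cvtColor(robot.snapshot("scene"),cv2.COLOR_RGB2BGR))
print(proj("wrist",[.554,-.177,.08],cw))
E
```

```text
[ 0.55279084 -0.1799725   0.21919222] 0.6014777331309962 [-4.28008341e-01  5.13986419e-01  1.74462882e+00 -1.30514225e-03
  8.88466395e-01 -1.64604890e+00]
(np.float64(323.5596707229288), np.float64(211.0890062427972))
```

View pics/w1.png

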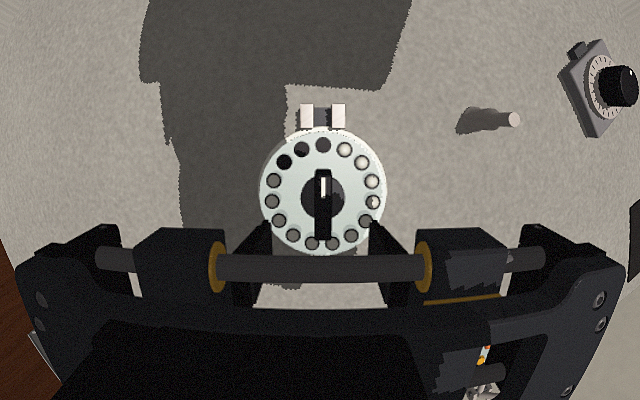

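View pics/t1.png

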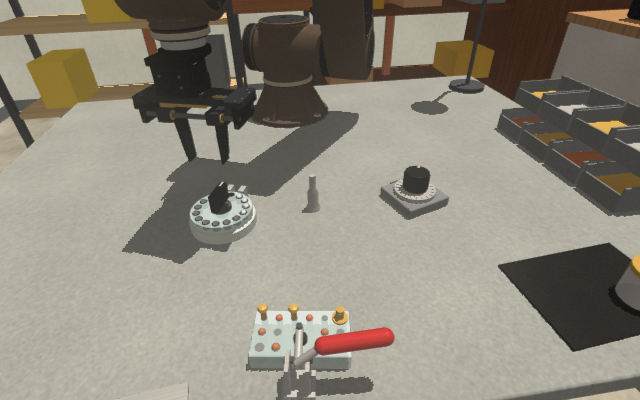

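The wrist view shows the wheel around (323,191) and the bar upright from (323,170) to (323,240), in line with the gripper. I'll cast the pocket ring from this view as a third check.

```bash
python3 - <<'E'
from h import *
c0=robot.get_calibration("wrist")
pv=[(323,145),(345,149),(363,162),(372,181),(373,201),(365,221),(352,236),(332,243),(312,243),(293,235),(279,220),(272,201),(274,181),(284,162),(302,149)]
P=np.array([onz("wrist",*p,.038,c0) for p in pv])[:,:2]
A=np.c_[2*P,np.ones(len(P))]; s=np.linalg.lstsq(A,(P**2).sum(1),rcond=None)[0]
c=s[:2]; print("centre",c,"r",np.sqrt(s[2]+c@c)); q=P-c
print(np.degrees(np.arctan2(q[:,1],q[:,0])).round(1))
im=cv2.imread("pics/w1.png"); cv2.imwrite("pics/w1z.png",cv2.resize(im[90:270,230:420],None,fx=3.3,fy=3.3,interpolation=cv2.INTER_CUBIC))
for v in (170,240): print(onz("wrist",323,v,.08,c0))
E
```

```text
centre [ 0.55466858 -0.17735081] r 0.04741819182138708
[ 159.8  135.4  111.1   87.5   64.2   38.7   15.3   -9.3  -32.8  -56.9
  -81.  -104.6 -127.9 -152.2 -176.8]
[ 0.52580078 -0.16710786  0.08      ]
[ 0.57962267 -0.18673375  0.08      ]
```

Call:
arm_command:
  motion:
    - [[0.6,1.2,3,-20,0,0,0],[0.6,1.2,3,-50,0,0,0],[0.6,1.2,3,-75,0,0,0],[0.6,1.2,3,-90,0,0,0],[0.6,1.2,3,-90,0,0,0]]
  force: 30

```text
t: 3.25
position: [0.5554, -0.1773, 0.1325]
eef_rot: [[-0.0, 0.344, 0.939], [-0.001, 0.939, -0.344], [-1.0, -0.001, -0.0]]
wrist_force: [-0.4, -0.5, 0.0]
finger_gap: 0.601
```

Call:
arm_command:
  motion:
    - [[0,0,0,0,0,0,0],[0,0,0,0,0,0,0],[0,0,0,0,0,0,0],[0,0,0,0,0,0,0]]

```text
t: 3.75
position: [0.5555, -0.1774, 0.1327]
eef_rot: [[-0.0, 0.344, 0.939], [-0.001, 0.939, -0.344], [-1.0, -0.001, 0.0]]
wrist_force: [-0.1, 0.3, -0.3]
finger_gap: 0.236
```

```bash
python3 - <<'E'
from h import *
s=robot.read_state(); print(s["position"],s["finger_gap"],s["wrist_force"],s["wrist_torque"])
a=robot.snapshot("wrist");b=robot.snapshot("scene")
b=cv2.resize(b[90:250,130:290],(400,400))
cv2.imwrite("pics/c2.png",cv2.cvtColor(np.hstack([a[:, 120:520],b]),cv2.COLOR_RGB2BGR))
E
```

```text
[ 0.55549294 -0.17736883  0.13272603] 0.23614151778020884 [-0.13990236  0.28504124 -0.27702136] [ 0.01183603 -0.06281519  0.02680658]
```

View pics/c2.png

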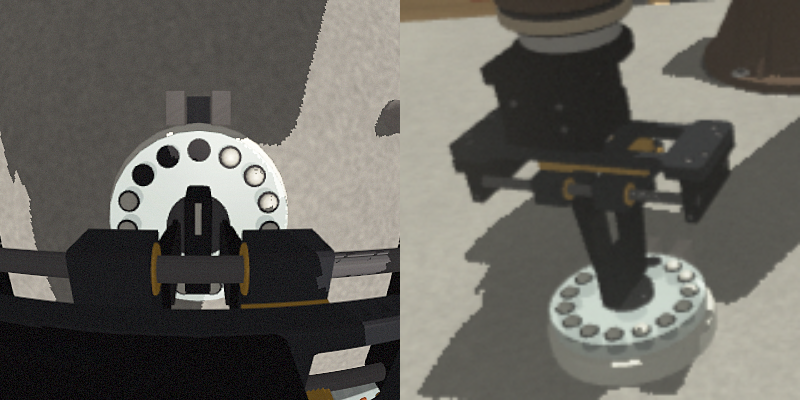

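Call:
arm_command:
  motion:
    - [[0,-1,0,-3,0,0,0],[0,-1,0,-3,0,0,0],[0,-1,0,-3,0,0,0],[0,-1,0,-3,0,0,0]]

```text
t: 4.35
position: [0.5551, -0.1783, 0.1323]
eef_rot: [[0.003, 0.344, 0.939], [-0.004, 0.939, -0.344], [-1.0, -0.002, 0.004]]
wrist_force: [-5.7, 0.3, 27.9]
finger_gap: 0.15
```

Call:
arm_command:
  motion:
    - [[0,0,0,0,0,0,-5],[0,0,0,0,0,0,-13],[0,0,0,0,0,0,-20],[0,0,0,0,0,0,-24],[0,0,0,0,0,0,-24]]

```text
t: 4.97
position: [0.5546, -0.1792, 0.1325]
eef_rot: [[0.0, 0.697, 0.717], [-0.005, 0.717, -0.697], [-1.0, -0.004, 0.004]]
wrist_force: [-4.4, -8.7, 2.1]
finger_gap: 0.144
```

```bash
python3 - <<'E'
from h import *
s=robot.read_state(); R=s["eef_rot"]; print(s["position"],s["finger_gap"],s["wrist_force"],s["wrist_torque"],np.degrees(np.arctan2(R[1,1],R[0,1])))
cv2.imwrite("pics/w3.png",cv2.cvtColor(robot.snapshot("wrist"),cv2.COLOR_RGB2BGR))
E
```

```text
[ 0.55455582 -0.17924053  0.13246974] 0.1438759789886872 [-4.43657817 -8.73340975  2.0664671 ] [-1.19348321  0.85221248  0.04881475] 45.82986485833842
```

View pics/w3.png

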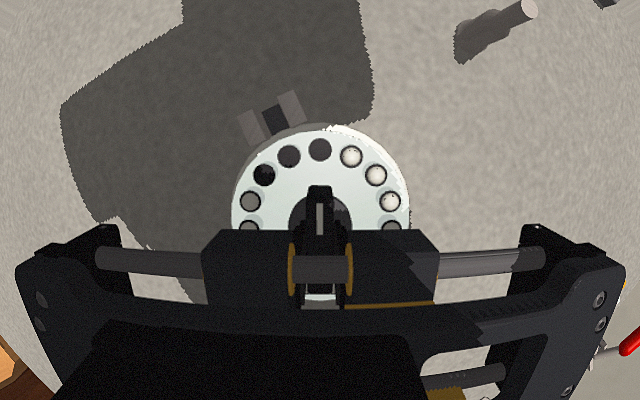

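The wheel followed by one click and the second empty pocket is at the notch. Forces are small, so I'll do the remaining 48°.

Call:
arm_command:
  motion:
    - [[0,0,0,0,0,0,-5],[0,0,0,0,0,0,-13],[0,0,0,0,0,0,-20],[0,0,0,0,0,0,-24],[0,0,0,0,0,0,-24]]

```text
t: 5.65
position: [0.5537, -0.18, 0.1325]
eef_rot: [[-0.004, 0.928, 0.372], [-0.006, 0.372, -0.928], [-1.0, -0.005, 0.004]]
wrist_force: [-7.6, -7.9, 2.3]
finger_gap: 0.144
```

Call:
arm_command:
  motion:
    - [[0,0,0,0,0,0,-5],[0,0,0,0,0,0,-13],[0,0,0,0,0,0,-20],[0,0,0,0,0,0,-24],[0,0,0,0,0,0,-24]]

```text
t: 6.28
position: [0.5527, -0.1804, 0.1324]
eef_rot: [[-0.008, 0.999, -0.039], [-0.004, -0.039, -0.999], [-1.0, -0.008, 0.004]]
wrist_force: [-7.9, -3.8, 3.3]
finger_gap: 0.147
```

```bash
python3 - <<'E'
from h import *
s=robot.read_state(); R=s["eef_rot"]; print(s["position"],s["finger_gap"],s["wrist_force"],s["wrist_torque"],np.degrees(np.arctan2(R[1,1],R[0,1])))
cv2.imwrite("pics/w4.png",cv2.cvtColor(robot.snapshot("wrist"),cv2.COLOR_RGB2BGR))
E
```

```text
[ 0.55267644 -0.18041603  0.13244876] 0.14692509895441364 [-7.92128499 -3.79388021  3.31456791] [-0.8635198   0.92766093  0.0665197 ] -2.2351013891179288
```

View pics/w4.png

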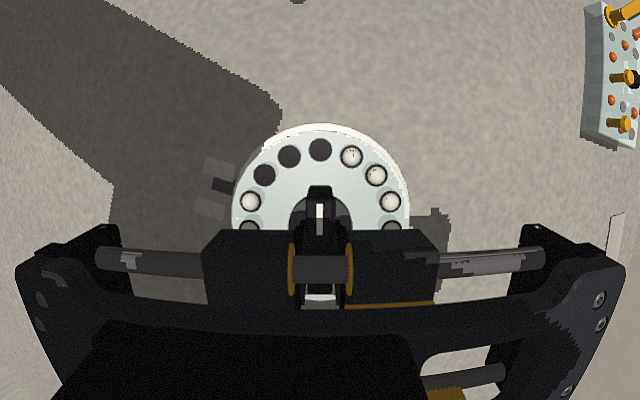

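The first rivet pocket now sits at the notch, which is at (215,187). I'll release, wait, then lift straight up.

Call:
arm_command:
  motion:
    - [[0.6,0,0,0,0,0,0],[0.6,0,0,0,0,0,0],[0.6,0,0,0,0,0,0],[0.6,0,0,0,0,0,0],[0.6,0,0,0,0,0,0]]

```text
t: 6.95
position: [0.5527, -0.1804, 0.1324]
eef_rot: [[-0.008, 0.999, -0.038], [-0.004, -0.038, -0.999], [-1.0, -0.008, 0.004]]
wrist_force: [0.4, 0.2, 0.3]
finger_gap: 0.582
```

Call:
arm_command:
  motion:
    - [[0.6,0,0,20,0,0,0],[0.6,0,0,60,0,0,0],[0.6,0,0,110,0,0,0],[0.6,0,0,160,0,0,0],[0.6,0,0,160,0,0,0]]

```text
t: 7.58
position: [0.5535, -0.1806, 0.2961]
eef_rot: [[-0.002, 0.999, -0.038], [-0.006, -0.038, -0.999], [-1.0, -0.002, 0.006]]
wrist_force: [-0.5, 0.1, 0.2]
finger_gap: 0.6
```

Call:
arm_command:
  motion:
    - [[0.6,-20,50,0,0,0,0],[0.6,-40,110,0,0,0,0],[0.6,-55,170,0,0,0,0],[0.6,-65,220,0,0,0,0],[0.6,-65,220,0,0,0,0]]

```text
t: 8.2
position: [0.4874, 0.042, 0.2953]
eef_rot: [[-0.003, 0.999, -0.034], [-0.006, -0.034, -0.999], [-1.0, -0.003, 0.006]]
wrist_force: [-0.7, -0.7, 0.3]
finger_gap: 0.598
```

```bash
python3 - <<'E'
from h import *
s=robot.read_state(); print(s["t"],s["position"],s["finger_gap"],s["wrist_force"])
a=cv2.cvtColor(robot.snapshot("top"),cv2.COLOR_RGB2BGR);b=cv2.cvtColor(robot.snapshot("scene"),cv2.COLOR_RGB2BGR)
cv2.imwrite("pics/t5.png",a);cv2.imwrite("pics/s5.png",b)
cv2.imwrite("pics/t5z.png",cv2.resize(a[175:275,375:485],None,fx=5.4,fy=5.4,interpolation=cv2.INTER_CUBIC))
E
```

```text
8.2 [0.48736679 0.04200873 0.2953386 ] 0.5976713733801797 [-0.66430429 -0.6534337   0.3038603 ]
```

View pics/t5.png

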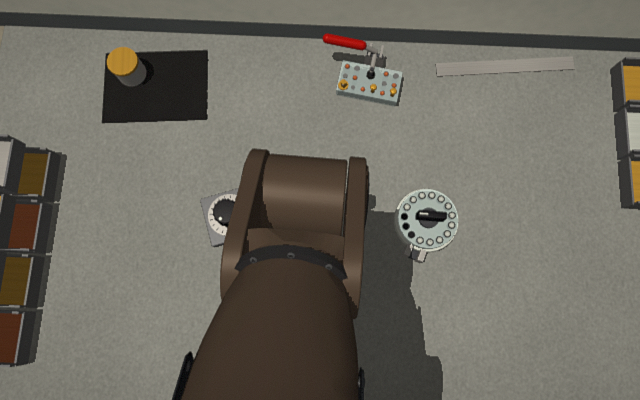

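View pics/s5.png

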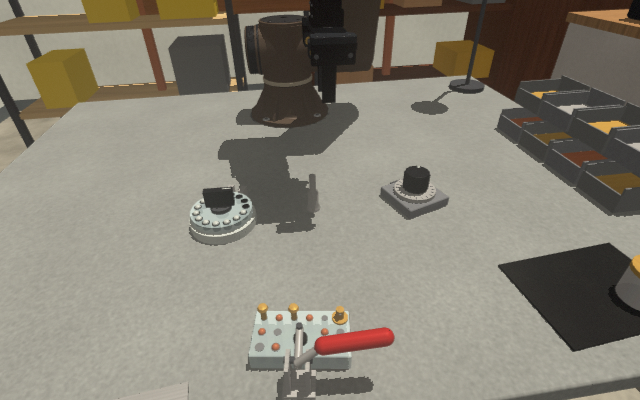

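View pics/t5z.png

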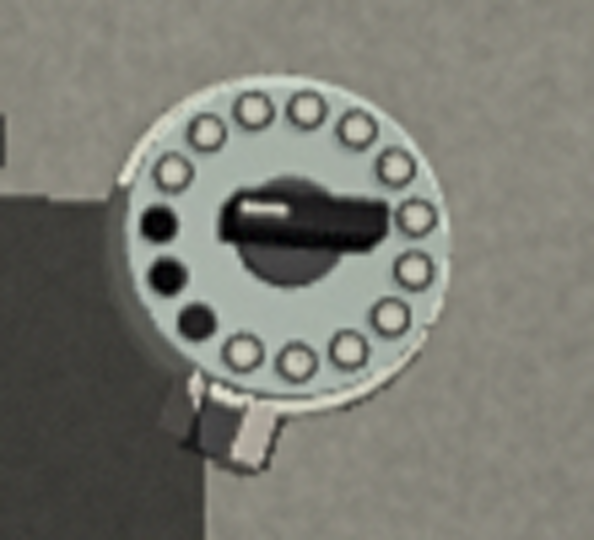

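The top view shows all three empties moved clockwise past the notch, with a rivet in the pocket at the notch, zoomed (242,352). That is the same pixel the home pocket occupied, so the wheel rests on a click three steps on. In the scene view the set still stands and the dial looks the same.

```bash
python3 - <<'E'
from plant import robot
import cv2
for b in [((380,165),(450,220)),((300,170),(325,215))]:
    (x0,y0),(x1,y1)=b
    p=cv2.imread("pics/scene0.png")[y0:y1,x0:x1];q=cv2.imread("pics/s5.png")[y0:y1,x0:x1]
    print(cv2.absdiff(p,q).mean(), (cv2.absdiff(p,q).max(2)>40).sum(), cv2.phaseCorrelate(p.mean(2),q.mean(2)))
print(robot.hand_in())
E
```

```text
4.926406926406926 0 ((-0.0006121691247784611, 0.00696584806167877), 0.998883400250622)
19.909333333333333 265 ((0.1267757224035293, 2.0314434208636065), 0.3564648666824626)
the job is handed in; nothing more can be done
None
```

I turned the bar knob three clicks (72°) clockwise, let go and moved the arm clear. I handed the job in at about 8.3 s.

- **Indexer:** In the last top view the three empty pockets have moved clockwise past the notch. The first rivet sits in the image position the home pocket had, so the wheel rests on the third click.
- **Forces:** The wrist force reading peaked at about 28 N. That came when I nudged the arm down 3 mm while the fingers were closing. It was under 12 N during the turning.
- **Dial:** Its picture is unchanged (shift under 0.01 px, no strongly changed pixels).
- **Rivet set:** It is still standing in the last picture and the arm passed well above it. My pixel comparison for it disagreed (2 px shift, weak correlation of 0.36). I put that down to the arm's shadow falling on it in the second picture, so that check is inconclusive.

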